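# Reset the tripped switch of the conservation bench

### The job

One of the three trip switches on the bench power unit has tripped: its lever stands upright while the other two lean to on. Reset it: push its lever fully off, to the end of its travel where it stops giving, then throw it on so that it stays on by itself. Be gentle, never pushing any lever with more than 16 N, leave the other two levers on, and do not disturb the jar, bottles and other things around.

Things in the scene. Friction and masses are not known exactly. Their poses are not given: they have to be found in the camera images.
- board: grey plinth of the bench power unit, 170 mm deep (x), 310 wide (y from -115 to +195 mm), 30 tall, fixed; origin on its underside, below the middle of the row of switches. Three trip switches stand on it in a row along its y at 70 mm pitch, in any order, all turned like it.
- switch_a: the tripped switch (its lever stands about upright): white block 120 mm deep (x), 62 wide (y), 75 tall, fixed on the 30 mm plinth, top 105 mm over the table; origin: centre of its underside. x points from the off side to the on side of the lever's swing (away from the robot at yaw 0), z up. Lever pivot (along y) at (0, 0, 65) mm in this frame.
- switch_b: a switch that is on: white block 120 mm deep (x), 62 wide (y), 75 tall, fixed on the 30 mm plinth, top 105 mm over the table; origin: centre of its underside. x points from the off side to the on side of the lever's swing (away from the robot at yaw 0), z up. Lever pivot (along y) at (0, 0, 65) mm in this frame.
- switch_c: a switch that is on: white block 120 mm deep (x), 62 wide (y), 75 tall, fixed on the 30 mm plinth, top 105 mm over the table; origin: centre of its underside. x points from the off side to the on side of the lever's swing (away from the robot at yaw 0), z up. Lever pivot (along y) at (0, 0, 65) mm in this frame.
- lever_a (a joint): angle of the tripped lever, rad, 0 = upright. Positive leans towards the block's +x. It starts tripped, within 0.05 of 0; a soft spring (0.12 N m/rad) draws it back to within 0.12 of 0 whenever let go, also from off. Full off differs from unit to unit, anywhere from -0.36 to -0.79, and must be felt; on is 0.54 to 0.60, the hard stop.
- off_feel (a point): (point on switch_a's top, 30 mm from its centre on the off side.) Towards off the lever swings freely, then over the last 0.20 rad the reset latch drags, about 0.3 N m (6 to 9 N at 45 mm from the pivot), then a springy stop of 16 N m/rad (8 N/mm at 45 mm). Full off = force climbing past the drag, to 0.4 N m or more (11 N at 45 mm). Let go earlier, it is not reset.
- on_feel (a point): (point on switch_a's top, 30 mm from its centre on the on side.) Once reset, the lever pushed on meets a catch at about 0.45 to 0.5 (about 0.17 N m, 4 to 5 N at 45 mm), snaps past it by 0.55 and stays on at 0.54 to 0.60, next to the hard stop. If not reset it never catches, and springs back upright when let go.
- lever_b (a joint): angle of a lever that is on, rad, Positive leans towards the block's +x. Starts at 0.50 to 0.58 and stays where it is left (0.12 N m friction)
- lever_c (a joint): angle of a lever that is on, rad, Positive leans towards the block's +x. Starts at 0.50 to 0.58 and stays where it is left (0.12 N m friction)
- lever_a_tip (a point): middle of the top end of the tripped lever, 65 mm from its pivot. All levers: black plastic, 13 mm thick all along (in the swing direction); 14 mm wide up to 38 mm from the pivot, then a grip 26 mm wide and 27 mm long to the tip; the point's z axis points along the lever, away from the pivot
- lever_b_tip (a point): the same point of lever_b
- lever_c_tip (a point): the same point of lever_c
- pigment_jar: small glass jar with a black cap, diameter 38 mm, 45 mm tall, loose, stands on the plinth's +y end beside the switches; origin under its centre
- brush: wooden brush, 190 mm long, loose, lies on the table before the plinth's robot side
- spray: white spray bottle, 72 mm across, about 190 mm tall, loose, right side of the table
- reagent: white plastic bottle with a green cap, 66 mm across, 170 mm tall, loose, right side
- flask: stoppered glass flask, 94 mm across, 135 mm tall, loose, left side
- beaker: glass beaker, 68 mm across, 80 mm tall, loose, left side
Things that resemble listed ones, but are neither listed nor needed, are in the scene too. There is more than one size of the brush; the job needs the middle-sized.

How it is judged:
By the outcome, as a careful person would: the job done as asked, in the order asked, and still so for the second after the job is handed in, with the robot touching nothing.
It also fails if it takes over 58 s, if anything falls off the work surface, if the arm or the gripper's body presses on something with over 40 N, if the wrist force passes 120 N, or if a joint passes its speed limit or range.

### The arm

A 6-joint arm with a two-finger parallel gripper is mounted at the origin on the work surface. World frame = base frame: x ahead of the robot, y to its left, z up, the work surface at z = 0. Lengths are in m, angles in degrees, forces in N, time in s.
With the tool pointing down it reaches from about 0.4 to 0.825 m from the base axis. Payload 7 kg.
Tool frame: the origin (TCP) lies midway between the tips of the shut fingers; the grasp point (between the pads) lies 19 mm behind it; z points along the fingers, y is the line along which they close (so a half turn about z gives the same grasp; the last joint's range is limited). The gripper opens to 88 mm and grips with 3 to 60 N. Pads are 19 mm wide; open, the fingers measure 130 mm over their backs; the gripper's body (78 mm by 193 mm) begins 47 mm behind the grasp point.
Start: joints at [-59.868, 20.546, 0.682, 0, -70.136, -16.507], TCP at [0.159, -0.656, 0.227] pointing down, gripper open.
Joint ranges: [-176.03, 176.03], [-82.01, 121.73], [-58.28, 71.71], [-173.87, 95.51], [-174.79, -0.11], [-173.66, 173.66]. Speed limits (degrees/s): [136.94, 136.94, 172.46, 180, 180, 180].

### API

Orientations are given as [roll, pitch, yaw] about the fixed x, y, z axes, in that order (R = Rz(yaw) Ry(pitch) Rx(roll)).
In Python, from plant import ctrl gives the robot as it stands. The module is installed in compiled form; this text tells all that it offers.
- The arm moves only by the tool send_rows, never from a script. Its argument "plan" is a list that holds one entry, the list of rows, each a list of 6 numbers: the shift along the tool's x, y, z in parts of the range, where 1.0 means 100 cm, then the turn, a rotation vector about the tool's x, y, z in shares of 180 degrees (1.0 is 180 degrees). A call has 1 to 8 rows; each row is the pose to reach, as a shift and turn from the pose commanded when the call began, along the tool's axes at that moment; what a row does not reach only later rows make up. A row lasts 1/12 s, in which the tool goes at most 41.7 mm and 7.16 degrees, less where a joint would pass 70% of its speed; a pose out of reach is approached as far as the arm can. No shift or turn number may pass 1 either way. A call with a gripper value outside its range is refused whole. "fingers" is the opening, from 0 (shut) to 1 (fully open), set as the call begins (left out, the last holds). The fingers move at their own pace and stop on an object; the grip force is fixed at half the most. Time passes only in rows, so rows that repeat a pose let the fingers close. It gives the time, the measured TCP pose, the force, the opening and the grip force at its end, in the units of the state.
- ctrl.get_obs(): the state, without advancing time (a new reading comes with each control period).
- ctrl.snapshot(name): name is "scene" or "top"; returns a dict with "img" (420x560x3 uint8, red, green, blue), "K" (3x3 intrinsics, pixels), "pose" (4x4, takes a point from camera to world coordinates). Camera axes: x right, y down, z forward; pixel columns grow to the right and rows downward; lengths in m; the calibration is good to about 2 mm. A picture is of the moment at which its call begins. There is no depth.
- ctrl.close_job(): hands the job in; it is judged then, once.
The state is a dict: "clock": time; "joint_pos": joint angles; "qvel": joint speeds; "tau": joint torques, N m; "tool_pos": TCP position; "orientation": TCP orientation; "force": force on the tool from outside, world axes, zero at the start; "moment": the same for the moment, N m; "opening": finger opening in m; "gripper_force": force on a finger pad.
Only numpy, scipy, OpenCV 4.12 (cv2) and the standard library are available. Lean on these libraries where they do the work, as an engineer would, in place of code of your own. Each camera call takes 0.05 s, during which the arm holds its last target. There are 200 camera calls.

## Working session

There is one attempt and no reset: what is moved stays moved. The work goes in short steps, Python scripts to look and compute and a tool call to move; the robot and the scene stay as the last step left them, time stands still between calls to the robot, and variables do not carry over. Pictures are saved under pics/ and viewed, at most 10 in all, crops included, and the job is handed in when it is done.

Besides the shell and the picture viewer there is one more tool, called after ">>>" as name([rows], argument=value, ...), one row to a line, values as JSON. send_rows: Moves the arm, as the interface text tells. Its arguments: {"type":"object","properties":{"plan":{"type":"array","items":{"type":"array","items":{"type":"array","items":{"type":"number"}}}},"fingers":{"type":"number"}},"required":["plan"]}

```bash
mkdir -p pics; python3 - <<'E'
from plant import ctrl
import cv2,numpy as np
for n in("scene","top"):
    s=ctrl.snapshot(n);cv2.imwrite(f"pics/{n}0.png",s["img"][:,:,::-1]);np.savez(f"{n}0.npz",**s)
    print(n,s["K"].round(1).tolist(),s["pose"].round(3).tolist())
o=ctrl.get_obs();print({k:np.round(v,3).tolist() for k,v in o.items()})
E
```

```text
scene [[424.1, 0.0, 281.7], [0.0, 424.1, 203.7], [0.0, 0.0, 1.0]] [[-0.171, 0.691, -0.702, 1.185], [0.985, 0.133, -0.109, 0.115], [0.018, -0.711, -0.703, 0.902], [0.0, 0.0, 0.0, 1.0]]
top [[402.3, 0.0, 286.8], [0.0, 402.3, 210.3], [0.0, 0.0, 1.0]] [[-0.016, -0.997, 0.08, 0.329], [-1.0, 0.017, 0.009, -0.007], [-0.011, -0.08, -0.997, 1.35], [0.0, 0.0, 0.0, 1.0]]
{'clock': 0.1, 'joint_pos': [-59.868, 20.587, 0.641, -0.018, -70.136, -16.509], 'qvel': [0.061, -0.092, 0.09, 0.021, -0.067, 0.052], 'tau': [-0.002, -58.416, 29.375, 7.015, 0.01, -0.0], 'tool_pos': [0.159, -0.656, 0.226], 'orientation': [179.917, -0.007, -166.383], 'force': [-0.769, -0.066, -0.03], 'moment': [0.024, 0.033, 0.005], 'gripper_force': 0.0, 'opening': 0.088}
```

View pics/scene0.png

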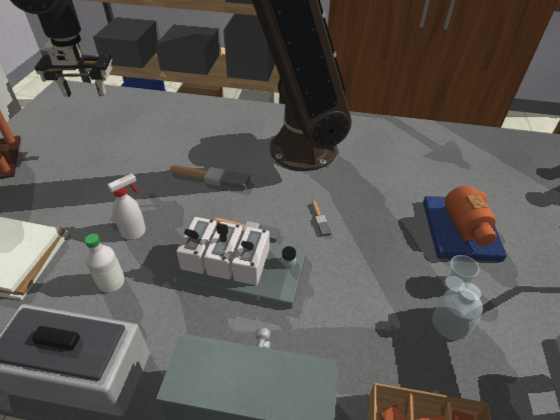

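View pics/top0.png

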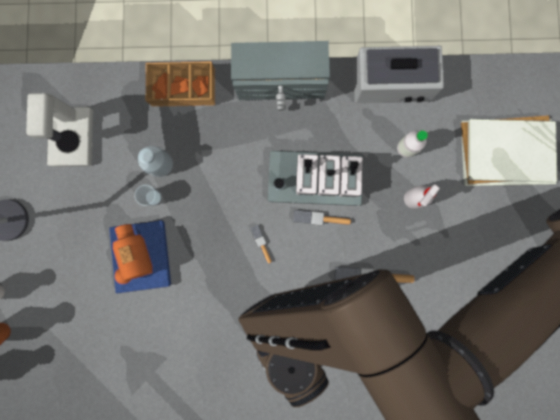

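The scene view shows the plinth with switches at (197,245), (224,248) and (250,255), and the jar at (289,255). The top view shows the same switches at (352,175), (330,175) and (308,173). Next I'll make an enlarged crop of both views.

```bash
python3 - <<'E'
import cv2,numpy as np
a=cv2.imread("pics/scene0.png")[205:305,165:315];b=cv2.imread("pics/top0.png")[145:235,260:370]
a=cv2.resize(a,(450*8//9,300*8//9),interpolation=3);b=cv2.resize(b,(400,327),interpolation=3)
a=cv2.resize(a,(400,267));cv2.imwrite("pics/crop0.png",np.vstack([a,b]))
E
```

```text
(no output)
```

View pics/crop0.png

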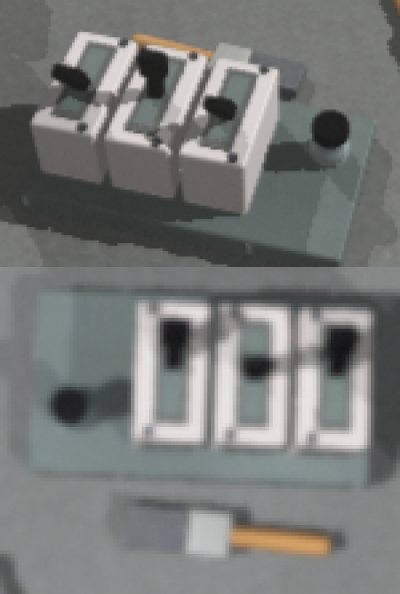

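Upper crop (scene): of the three levers, the left (scene px 192,233) and right (247,244) lean away from the robot to on. The middle one (222,229) stands upright. In the top crop the middle lever (331,172) appears foreshortened, as an upright lever should, so the middle switch is switch_a. Next I'll measure it.

```bash
cat > h.py <<'E'
import numpy as np,cv2
def ray(s,uv):
    d=np.linalg.inv(s["K"])@[uv[0],uv[1],1];return s["pose"][:3,3],s["pose"][:3,:3]@d
def plane(s,uv,z):
    o,d=ray(s,uv);return o+d*(z-o[2])/d[2]
def tri(s1,u1,s2,u2):
    o,d=ray(s1,u1);p,e=ray(s2,u2);t=np.linalg.lstsq(np.c_[d,-e],p-o,rcond=None)[0]
    a,b=o+d*t[0],p+e*t[1];return (a+b)/2,np.linalg.norm(a-b)
E
python3 - <<'E'
from h import *
T=dict(np.load("top0.npz"));S=dict(np.load("scene0.npz"))
i=T["img"][145:212,262:372];i4=cv2.resize(i,None,fx=8,fy=8,interpolation=cv2.INTER_CUBIC)
m=(i4.min(2)>135).astype(np.uint8)
m=cv2.morphologyEx(m,cv2.MORPH_OPEN,np.ones((5,5)))
cs=cv2.findContours(m,cv2.RETR_EXTERNAL,cv2.CHAIN_APPROX_NONE)[0]
for c in cs:
    if cv2.contourArea(c)<2000: continue
    r=cv2.boxPoints(cv2.minAreaRect(c))
    P=np.array([plane(T,((x+.5)/8-.5+262,(y+.5)/8-.5+145),.105) for x,y in r])
    e=[np.round(P[(k+1)%4]-P[k],4)[:2].tolist() for k in range(2)]
    print("W",P.mean(0).round(4),e)
# plinth
h=cv2.cvtColor(T["img"],cv2.COLOR_RGB2HSV);print(h[165,282],h[240,300])
# dark blobs
for nm,s,(x0,x1,y0,y1) in(("top",T,(262,372,145,212)),("scene",S,(165,315,205,305))):
    g=cv2.resize(s["img"][y0:y1,x0:x1],None,fx=8,fy=8,interpolation=cv2.INTER_CUBIC).max(2)
    n,l,st,ce=cv2.connectedComponentsWithStats((g<45).astype(np.uint8))
    for k in range(1,n):
        if st[k,4]>600:
            b=st[k,:4]/8;print(nm,(ce[k]/8+[x0,y0]-.5+1/16).round(1),"box",(b[0]+x0).round(1),(b[1]+y0).round(1),b[2:].round(1))
E
```

```text
W [ 0.4318 -0.1242  0.105 ] [[0.0174, -0.001], [-0.0026, -0.0483]]
W [0.4359 0.0676 0.105 ] [[-0.0005, -0.0307], [-0.0195, 0.0003]]
W [0.4367 0.0149 0.105 ] [[0.023, -0.0003], [-0.0006, -0.0357]]
W [ 0.5297 -0.1935  0.105 ] [[0.1329, -0.0071], [-0.0034, -0.0736]]
W [ 0.5363 -0.1285  0.105 ] [[0.1286, -0.0077], [-0.0038, -0.0662]]
W [ 0.5414 -0.0584  0.105 ] [[0.1292, -0.0072], [-0.0038, -0.0664]]
[ 87  23 121] [ 90   4 142]
top [307.7 164.8] box 305.2 160.5 [ 6.1 11.5]
top [353.2 166.9] box 350.4 162.4 [ 7.2 11.8]
top [330.2 172.2] box 327.8 170.6 [6.2 4.4]
top [278.8 182.6] box 275.4 179.4 [7.9 7.8]
scene [222.1 231.5] box 216.6 223.9 [11.1 17.9]
scene [191.4 233.8] box 184.8 229.6 [13.9  9.5]
scene [247.4 245.2] box 242.1 242.0 [11.2  8.2]
scene [288.5 253.2] box 282.6 247.0 [12.9 13.5]
```

```bash
cat >> h.py <<'E'
from scipy.spatial.transform import Rotation as Ro
def go(o,p,rpy):
    R=Ro.from_euler("xyz",o["orientation"],degrees=True)
    print("shift cm",(R.inv().apply(np.array(p)-o["tool_pos"])*100).round(2),"turn",(R.inv()*Ro.from_euler("xyz",rpy,degrees=True)).as_rotvec(degrees=True).round(2))
E
python3 - <<'E'
from h import *
from plant import ctrl
T=dict(np.load("top0.npz"));S=dict(np.load("scene0.npz"))
def proj(s,p):
    q=s["K"]@(np.linalg.inv(s["pose"])@np.r_[p,1])[:3];return (q[:2]/q[2]).round(1)
for n,u,v in(("tipA",(330.4,172),(221.5,225.5)),("jarcap",(278.8,183),(288.5,252))):
    p,e=tri(T,u,S,v);print(n,p.round(4),round(e,4))
c=np.array([.5405,-.131]);yaw=np.radians(-3.8);R=np.array([[np.cos(yaw),-np.sin(yaw)],[np.sin(yaw),np.cos(yaw)]])
for nm,dx,dy,z in(("tip",0,0,.16),("c1",.06,-.031,.105),("c2",.06,.031,.105),("c3",-.06,-.031,.105),("c4",-.06,.031,.105)):
    p=np.r_[c+R@[dx,dy],z];print(nm,p.round(3),proj(T,p),proj(S,p))
go(ctrl.get_obs(),[.5405,-.131,.26],[180,0,-93.8])
E
```

```text
tipA [ 0.5377 -0.1287  0.1545] 0.0004
jarcap [0.5197 0.0305 0.0693] 0.0027
tip [ 0.54  -0.131  0.16 ] [331.4 170.7] [220.1 224.6]
c1 [ 0.598 -0.166  0.105] [340.3 155.4] [201.1 256. ]
c2 [ 0.602 -0.104  0.105] [320.5 154.5] [226.1 261.3]
c3 [ 0.479 -0.158  0.105] [338.8 193.4] [218.4 220.2]
c4 [ 0.483 -0.096  0.105] [318.9 192.4] [241.5 224.7]
shift cm [-49.44  42.01  -3.37] turn [ 8.000e-02  5.000e-02 -7.258e+01]
```

Units first: shifts go in shares of 100 cm and turns go in shares of 180 degrees. So -21 cm / 100 = -0.21, -18 cm / 100 = -0.18, -49 degrees / 180 = -0.2722.

>>> send_rows([
  [[0,0,-0.04,0,0,0],[-0.03,0.025,-0.07,0,0,-0.0389],[-0.06,0.05,-0.07,0,0,-0.0778],[-0.09,0.075,-0.07,0,0,-0.1167],[-0.12,0.1,-0.07,0,0,-0.1556],[-0.15,0.125,-0.07,0,0,-0.1944],[-0.18,0.15,-0.07,0,0,-0.2333],[-0.21,0.175,-0.07,0,0,-0.2722]],
], fingers=0.65)

```text
clock: 0.77
tool_pos: [0.3224, -0.4346, 0.2964]
orientation: [180.0, 0.0, -117.0]
force: [0.8, -0.3, 0.8]
opening: 0.0573
gripper_force: 0.0
```

```bash
python3 - <<'E'
from h import *
from plant import ctrl
o=ctrl.get_obs();print(o["clock"],o["tool_pos"],o["orientation"],o["opening"],o["force"])
go(o,[.540,-.129,.26],[180,0,-93.8])
E
```

```text
0.7667 [ 0.32238873 -0.43464217  0.29636752] [ 1.79987282e+02  1.12570668e-02 -1.17042842e+02] 0.05734619663373473 [ 0.84873026 -0.34362413  0.81653997]
shift cm [-37.12  -5.49   3.64] turn [ 1.000e-02  1.000e-02 -2.324e+01]
```

Scaled: -32 cm / 100 = -0.32, -28 cm / 100 = -0.28, -23.2 degrees / 180 = -0.1289.

>>> send_rows([
  [[-0.04,-0.006,0,0,0,-0.0222],[-0.08,-0.012,0,0,0,-0.0444],[-0.12,-0.018,0,0,0,-0.0667],[-0.16,-0.024,0,0,0,-0.0889],[-0.2,-0.03,0,0,0,-0.1111],[-0.24,-0.036,0,0,0,-0.1289],[-0.28,-0.042,0,0,0,-0.1289],[-0.32,-0.048,0,0,0,-0.1289]],
])

```text
clock: 1.43
tool_pos: [0.5122, -0.1724, 0.2965]
orientation: [180.0, 0.0, -94.1]
force: [1.3, -0.1, -0.2]
opening: 0.0566
gripper_force: 0.0
```

```bash
python3 - <<'E'
from h import *
from plant import ctrl
o=ctrl.get_obs()
go(o,[.540,-.129,.2],[180,0,-93.8])
E
```

```text
shift cm [-4.52 -2.46  9.66] turn [ 0.    0.01 -0.34]
```

Scaled: 9.6 cm / 100 = 0.096, 7 cm / 100 = 0.07.

>>> send_rows([
  [[-0.022,-0.012,0,0,0,0],[-0.045,-0.024,0.01,0,0,0],[-0.045,-0.025,0.04,0,0,0],[-0.045,-0.025,0.07,0,0,0],[-0.045,-0.025,0.096,0,0,0],[-0.045,-0.025,0.096,0,0,0],[-0.045,-0.025,0.096,0,0,0]],
])

```text
clock: 2.02
tool_pos: [0.5391, -0.1314, 0.1998]
orientation: [179.8, -0.0, -94.2]
force: [0.8, 0.6, 1.2]
opening: 0.0572
gripper_force: 0.0
```

```bash
python3 - <<'E'
from h import *
from plant import ctrl
o=ctrl.get_obs();print(o["force"])
go(o,[.540,-.129,.135],[180,0,-93.8])
s=ctrl.snapshot("scene");cv2.imwrite("pics/s1.png",cv2.resize(s["img"][140:310,130:330,::-1],None,fx=3,fy=3,interpolation=3))
E
```

```text
[0.82316836 0.63954258 1.16067324]
shift cm [-0.25 -0.09  6.48] turn [ 0.18 -0.05 -0.36]
```

View pics/s1.png

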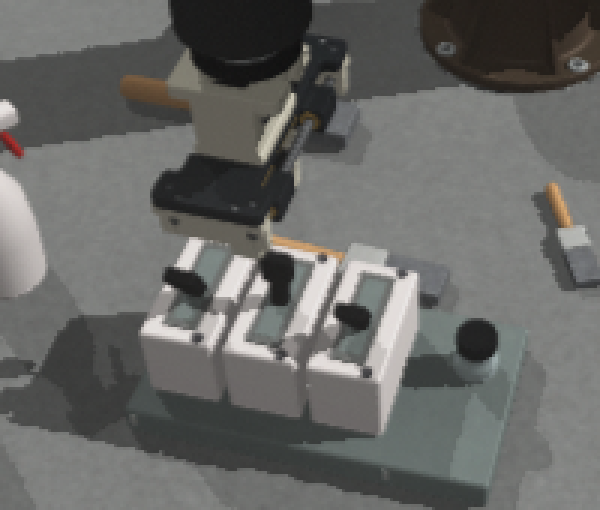

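Picture: the gripper is straddling above the middle, upright lever at crop (278,270), and the neighbours lean on at (185,282) and (352,315). It's lined up, so I'll descend.

>>> send_rows([
  [[-0.004,0,0.02,0,0,0],[-0.004,0,0.04,0,0,0],[-0.004,0,0.055,0,0,0],[-0.004,0,0.065,0,0,0],[-0.004,0,0.065,0,0,0],[-0.004,0,0.065,0,0,0],[-0.004,0,0.065,0,0,0],[-0.004,0,0.065,0,0,0]],
])

```text
clock: 2.73
tool_pos: [0.5411, -0.1274, 0.1371]
orientation: [-179.9, 0.0, -94.2]
force: [0.3, -0.9, -0.1]
opening: 0.0567
gripper_force: 0.0
```

Scaled: 1.8 cm / 100 = 0.018, 1.5 cm / 100 = 0.015.

>>> send_rows([
  [[0,0.004,0,0,0,0],[0,0.008,0,0,0,0],[0,0.012,0,0,0,0],[0,0.015,0,0,0,0],[0,0.018,0,0,0,0],[0,0.018,0,0,0,0],[0,0.018,0,0,0,0]],
])

```text
clock: 3.32
tool_pos: [0.5221, -0.1259, 0.1357]
orientation: [-180.0, 0.0, -94.2]
force: [-0.3, 0.3, 0.3]
opening: 0.0568
gripper_force: 0.0
```

Scaled: 1 cm / 100 = 0.01, 0.8 cm / 100 = 0.008.

>>> send_rows([
  [[0,0.003,0,0,0,0],[0,0.006,0,0,0,0],[0,0.008,0,0,0,0],[0,0.01,0,0,0,0],[0,0.01,0,0,0,0],[0,0.01,0,0,0,0]],
])

```text
clock: 3.82
tool_pos: [0.5121, -0.1253, 0.1356]
orientation: [180.0, 0.0, -94.2]
force: [0.6, -0.4, 0.1]
opening: 0.0566
gripper_force: 0.1
```

Scaled: 0.4 cm / 100 = 0.004, 0.3 cm / 100 = 0.003.

>>> send_rows([
  [[0,0.001,0,0,0,0],[0,0.002,0,0,0,0],[0,0.003,0,0,0,0],[0,0.004,0,0,0,0],[0,0.004,0,0,0,0],[0,0.004,0,0,0,0]],
])

```text
clock: 4.32
tool_pos: [0.508, -0.125, 0.1355]
orientation: [180.0, 0.0, -94.2]
force: [-0.9, 0.4, -0.1]
opening: 0.0573
gripper_force: 0.2
```

Scaled: 0.3 cm / 100 = 0.003, 0.2 cm / 100 = 0.002.

>>> send_rows([
  [[0,0.001,0,0,0,0],[0,0.002,0,0,0,0],[0,0.003,0,0,0,0],[0,0.003,0,0,0,0],[0,0.003,0,0,0,0]],
])

```text
clock: 4.73
tool_pos: [0.5051, -0.1247, 0.1356]
orientation: [180.0, 0.0, -94.2]
force: [1.6, 0.3, 0.5]
opening: 0.0567
gripper_force: 0.3
```

Scaled: 0.3 cm / 100 = 0.003, 0.2 cm / 100 = 0.002.

>>> send_rows([
  [[0,0.001,0,0,0,0],[0,0.002,0,0,0,0],[0,0.003,0,0,0,0],[0,0.003,0,0,0,0],[0,0.003,0,0,0,0]],
])

```text
clock: 5.15
tool_pos: [0.5021, -0.1245, 0.1356]
orientation: [180.0, 0.0, -94.2]
force: [0.5, 0.0, -0.3]
opening: 0.0572
gripper_force: 0.4
```

```bash
python3 - <<'E'
from h import *
from plant import ctrl
s=ctrl.snapshot("scene");cv2.imwrite("pics/s2.png",cv2.resize(s["img"][170:290,160:300,::-1],None,fx=4,fy=4,interpolation=3))
E
```

```text
(no output)
```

View pics/s2.png

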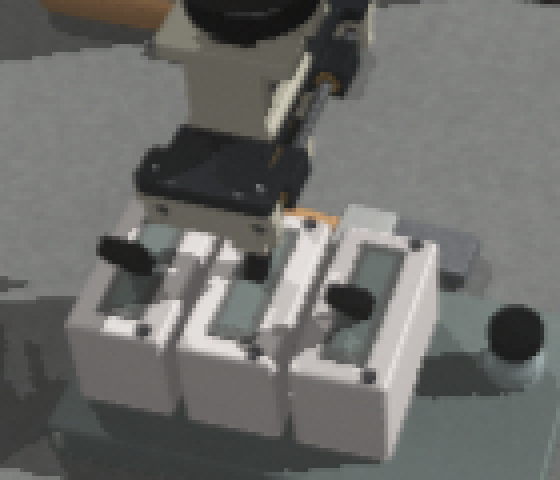

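The finger pad, at crop (258,240), is on the tripped lever (258,265) and the neighbours haven't moved. The pad force rises with the spring, so I'll continue towards off.

Scaled: 0.2 cm / 100 = 0.002, 0.1 cm / 100 = 0.001.

>>> send_rows([
  [[0,0.001,0,0,0,0],[0,0.002,0,0,0,0],[0,0.002,0,0,0,0],[0,0.002,0,0,0,0]],
])

```text
clock: 5.53
tool_pos: [0.5001, -0.1244, 0.1356]
orientation: [180.0, 0.0, -94.2]
force: [0.6, -0.7, 0.3]
opening: 0.0567
gripper_force: 0.4
```

Scaled: 0.2 cm / 100 = 0.002, 0.1 cm / 100 = 0.001.

>>> send_rows([
  [[0,0.001,0,0,0,0],[0,0.002,0,0,0,0],[0,0.002,0,0,0,0],[0,0.002,0,0,0,0]],
])

```text
clock: 5.87
tool_pos: [0.4983, -0.1242, 0.1357]
orientation: [-180.0, -0.0, -94.2]
force: [1.8, 0.4, 0.5]
opening: 0.0572
gripper_force: 0.8
```

Scaled: 0.1 cm / 100 = 0.001, 0.05 cm / 100 = 0.0005.

>>> send_rows([
  [[0,0.0005,0,0,0,0],[0,0.001,0,0,0,0],[0,0.001,0,0,0,0],[0,0.001,0,0,0,0]],
])

```text
clock: 6.2
tool_pos: [0.4977, -0.1242, 0.1357]
orientation: [-179.9, 0.0, -94.2]
force: [4.2, -0.7, -1.0]
opening: 0.0568
gripper_force: 1.6
```

>>> send_rows([
  [[0,0.0005,0,0,0,0],[0,0.001,0,0,0,0],[0,0.001,0,0,0,0],[0,0.001,0,0,0,0]],
])

```text
clock: 6.53
tool_pos: [0.4971, -0.1241, 0.1359]
orientation: [-179.9, 0.0, -94.2]
force: [4.7, -0.5, -0.7]
opening: 0.0573
gripper_force: 2.2
```

Scaled: 0.1 cm / 100 = 0.001, 0.05 cm / 100 = 0.0005.

>>> send_rows([
  [[0,0.0005,0,0,0,0],[0,0.001,0,0,0,0],[0,0.001,0,0,0,0],[0,0.001,0,0,0,0]],
])

```text
clock: 6.87
tool_pos: [0.4967, -0.124, 0.1361]
orientation: [-179.8, 0.0, -94.2]
force: [5.9, -1.8, -1.8]
opening: 0.0574
gripper_force: 2.7
```

Scaled: 0.1 cm / 100 = 0.001, 0.05 cm / 100 = 0.0005.

>>> send_rows([
  [[0,0.0005,0,0,0,0],[0,0.001,0,0,0,0],[0,0.001,0,0,0,0],[0,0.001,0,0,0,0]],
])

```text
clock: 7.2
tool_pos: [0.4961, -0.1239, 0.1362]
orientation: [-179.8, 0.0, -94.1]
force: [7.2, -0.3, -1.8]
opening: 0.0567
gripper_force: 3.0
```

Scaled: 0.1 cm / 100 = 0.001, 0.05 cm / 100 = 0.0005.

>>> send_rows([
  [[0,0.0005,0,0,0,0],[0,0.001,0,0,0,0],[0,0.001,0,0,0,0],[0,0.001,0,0,0,0]],
])

```text
clock: 7.53
tool_pos: [0.4951, -0.1238, 0.1363]
orientation: [-179.8, 0.0, -94.1]
force: [8.1, -1.0, -1.7]
opening: 0.0567
gripper_force: 3.0
```

Scaled: 0.15 cm / 100 = 0.0015, 0.1 cm / 100 = 0.001.

>>> send_rows([
  [[0,0.0005,0,0,0,0],[0,0.001,0,0,0,0],[0,0.0015,0,0,0,0],[0,0.0015,0,0,0,0],[0,0.0015,0,0,0,0]],
])

```text
clock: 7.95
tool_pos: [0.4937, -0.1237, 0.1363]
orientation: [-179.8, 0.0, -94.1]
force: [7.1, -0.4, -1.1]
opening: 0.0568
gripper_force: 3.0
```

Scaled: 0.15 cm / 100 = 0.0015, 0.1 cm / 100 = 0.001.

>>> send_rows([
  [[0,0.0005,0,0,0,0],[0,0.001,0,0,0,0],[0,0.0015,0,0,0,0],[0,0.0015,0,0,0,0],[0,0.0015,0,0,0,0]],
])

```text
clock: 8.37
tool_pos: [0.4923, -0.1236, 0.1365]
orientation: [-179.8, 0.0, -94.1]
force: [7.6, -1.0, -0.1]
opening: 0.0573
gripper_force: 3.0
```

Scaled: 0.1 cm / 100 = 0.001, 0.05 cm / 100 = 0.0005.

>>> send_rows([
  [[0,0.0005,0,0,0,0],[0,0.001,0,0,0,0],[0,0.001,0,0,0,0],[0,0.001,0,0,0,0]],
])

```text
clock: 8.7
tool_pos: [0.4913, -0.1235, 0.1364]
orientation: [-179.8, 0.0, -94.1]
force: [7.7, -1.6, -0.3]
opening: 0.0569
gripper_force: 3.0
```

Scaled: 0.1 cm / 100 = 0.001, 0.05 cm / 100 = 0.0005.

>>> send_rows([
  [[0,0.0005,0,0,0,0],[0,0.001,0,0,0,0],[0,0.001,0,0,0,0],[0,0.001,0,0,0,0]],
])

```text
clock: 9.03
tool_pos: [0.4903, -0.1234, 0.1364]
orientation: [-179.8, 0.0, -94.1]
force: [7.9, -0.1, -0.4]
opening: 0.0568
gripper_force: 3.0
```

>>> send_rows([
  [[0,0.0005,0,0,0,0],[0,0.001,0,0,0,0],[0,0.001,0,0,0,0],[0,0.001,0,0,0,0]],
])

```text
clock: 9.37
tool_pos: [0.4894, -0.1233, 0.1365]
orientation: [-179.8, 0.0, -94.1]
force: [8.0, -1.1, -0.6]
opening: 0.0574
gripper_force: 3.0
```

>>> send_rows([
  [[0,0.0005,0,0,0,0],[0,0.0005,0,0,0,0],[0,0.0005,0,0,0,0]],
])

```text
clock: 9.62
tool_pos: [0.4889, -0.1233, 0.1365]
orientation: [-179.8, 0.0, -94.1]
force: [8.1, -1.0, 0.2]
opening: 0.0566
gripper_force: 3.0
```

Scaled: 0.1 cm / 100 = 0.001, 0.05 cm / 100 = 0.0005.

>>> send_rows([
  [[0,0.0005,0,0,0,0],[0,0.001,0,0,0,0],[0,0.001,0,0,0,0],[0,0.001,0,0,0,0]],
])

```text
clock: 9.95
tool_pos: [0.4879, -0.1232, 0.1365]
orientation: [-179.8, 0.0, -94.1]
force: [7.0, -0.0, 0.2]
opening: 0.0569
gripper_force: 3.0
```

Scaled: 0.05 cm / 100 = 0.0005.

>>> send_rows([
  [[0,0.0005,0,0,0,0],[0,0.0005,0,0,0,0],[0,0.0005,0,0,0,0]],
])

```text
clock: 10.2
tool_pos: [0.4874, -0.1232, 0.1365]
orientation: [-179.8, 0.0, -94.1]
force: [7.3, 0.2, -0.7]
opening: 0.0571
gripper_force: 3.0
```

Scaled: 0.05 cm / 100 = 0.0005.

>>> send_rows([
  [[0,0.0005,0,0,0,0],[0,0.0005,0,0,0,0],[0,0.0005,0,0,0,0]],
])

```text
clock: 10.45
tool_pos: [0.487, -0.1231, 0.1365]
orientation: [-179.8, 0.0, -94.1]
force: [8.2, -1.0, -0.8]
opening: 0.0573
gripper_force: 3.0
```

Scaled: 0.05 cm / 100 = 0.0005.

>>> send_rows([
  [[0,0.0005,0,0,0,0],[0,0.0005,0,0,0,0],[0,0.0005,0,0,0,0]],
])

```text
clock: 10.7
tool_pos: [0.4865, -0.1231, 0.1365]
orientation: [-179.8, 0.0, -94.1]
force: [7.3, -1.5, 0.5]
opening: 0.0569
gripper_force: 3.0
```

Scaled: 0.05 cm / 100 = 0.0005.

>>> send_rows([
  [[0,0.0005,0,0,0,0],[0,0.0005,0,0,0,0],[0,0.0005,0,0,0,0]],
])

```text
clock: 10.95
tool_pos: [0.486, -0.1231, 0.1365]
orientation: [-179.8, 0.0, -94.1]
force: [7.1, -1.2, -0.6]
opening: 0.0565
gripper_force: 3.0
```

Scaled: 0.05 cm / 100 = 0.0005.

>>> send_rows([
  [[0,0.0005,0,0,0,0],[0,0.0005,0,0,0,0],[0,0.0005,0,0,0,0]],
])

```text
clock: 11.2
tool_pos: [0.4855, -0.123, 0.1365]
orientation: [-179.8, 0.0, -94.1]
force: [7.6, -0.2, -0.2]
opening: 0.057
gripper_force: 3.0
```

Scaled: 0.05 cm / 100 = 0.0005.

>>> send_rows([
  [[0,0.0005,0,0,0,0],[0,0.0005,0,0,0,0],[0,0.0005,0,0,0,0]],
])

```text
clock: 11.45
tool_pos: [0.4851, -0.123, 0.1366]
orientation: [-179.7, 0.0, -94.1]
force: [8.6, -0.2, -0.7]
opening: 0.0574
gripper_force: 3.0
```

Scaled: 0.05 cm / 100 = 0.0005.

>>> send_rows([
  [[0,0.0005,0,0,0,0],[0,0.0005,0,0,0,0],[0,0.0005,0,0,0,0]],
])

```text
clock: 11.7
tool_pos: [0.4848, -0.123, 0.1366]
orientation: [-179.7, 0.0, -94.1]
force: [7.4, -1.2, -0.5]
opening: 0.0567
gripper_force: 3.2
```

Scaled: 0.05 cm / 100 = 0.0005.

>>> send_rows([
  [[0,0.0005,0,0,0,0],[0,0.0005,0,0,0,0],[0,0.0005,0,0,0,0]],
])

```text
clock: 11.95
tool_pos: [0.4845, -0.1229, 0.1368]
orientation: [-179.7, 0.0, -94.1]
force: [8.4, -0.8, 1.4]
opening: 0.057
gripper_force: 3.4
```

Pad force is rising and motion is slowing, so this is the stop.

Scaled: 0.05 cm / 100 = 0.0005.

>>> send_rows([
  [[0,0.0005,0,0,0,0],[0,0.0005,0,0,0,0],[0,0.0005,0,0,0,0]],
])

```text
clock: 12.2
tool_pos: [0.4843, -0.1229, 0.1369]
orientation: [-179.7, 0.0, -94.1]
force: [8.7, -1.6, -0.3]
opening: 0.057
gripper_force: 3.6
```

Scaled: 0.05 cm / 100 = 0.0005.

>>> send_rows([
  [[0,0.0005,0,0,0,0],[0,0.0005,0,0,0,0],[0,0.0005,0,0,0,0]],
])

```text
clock: 12.45
tool_pos: [0.484, -0.1228, 0.1369]
orientation: [-179.6, 0.0, -94.1]
force: [10.1, -0.4, -0.5]
opening: 0.057
gripper_force: 3.7
```

Scaled: 0.05 cm / 100 = 0.0005.

>>> send_rows([
  [[0,0.0005,0,0,0,0],[0,0.0005,0,0,0,0],[0,0.0005,0,0,0,0]],
])

```text
clock: 12.7
tool_pos: [0.4836, -0.1228, 0.137]
orientation: [-179.6, 0.0, -94.1]
force: [9.8, -1.5, 1.0]
opening: 0.057
gripper_force: 3.9
```

Scaled: 0.1 cm / 100 = 0.001, 0.05 cm / 100 = 0.0005.

>>> send_rows([
  [[0,0.0005,0,0,0,0],[0,0.001,0,0,0,0],[0,0.001,0,0,0,0],[0,0.001,0,0,0,0]],
])

```text
clock: 13.03
tool_pos: [0.4831, -0.1227, 0.1373]
orientation: [-179.6, 0.0, -94.1]
force: [10.3, -0.9, 0.8]
opening: 0.057
gripper_force: 4.3
```

Scaled: 0.1 cm / 100 = 0.001, 0.05 cm / 100 = 0.0005.

>>> send_rows([
  [[0,0.0005,0,0,0,0],[0,0.001,0,0,0,0],[0,0.001,0,0,0,0],[0,0.001,0,0,0,0]],
])

```text
clock: 13.37
tool_pos: [0.4826, -0.1227, 0.1374]
orientation: [-179.5, 0.0, -94.1]
force: [11.5, -1.2, -0.1]
opening: 0.0575
gripper_force: 4.6
```

Scaled: 0.1 cm / 100 = 0.001, 0.05 cm / 100 = 0.0005.

>>> send_rows([
  [[0,0.0005,0,0,0,0],[0,0.001,0,0,0,0],[0,0.001,0,0,0,0],[0,0.001,0,0,0,0],[0,0.001,0,0,0,0]],
])

```text
clock: 13.78
tool_pos: [0.4821, -0.1226, 0.1376]
orientation: [-179.5, 0.0, -94.1]
force: [12.7, -1.7, 1.1]
opening: 0.0571
gripper_force: 5.0
```

Scaled: -7.5 cm / 100 = -0.075, -7 cm / 100 = -0.07.

>>> send_rows([
  [[0,-0.005,0,0,0,0],[0,-0.015,0,0,0,0],[0,-0.03,0,0,0,0],[0,-0.045,0,0,0,0],[0,-0.06,0,0,0,0],[0,-0.07,0,0,0,0],[0,-0.075,0,0,0,0],[0,-0.075,0,0,0,0]],
])

```text
clock: 14.45
tool_pos: [0.552, -0.1283, 0.1348]
orientation: [179.9, -0.0, -94.2]
force: [-0.9, 0.7, -0.3]
opening: 0.0567
gripper_force: 0.0
```

Scaled: -1 cm / 100 = -0.01, -0.8 cm / 100 = -0.008.

>>> send_rows([
  [[0,-0.002,0,0,0,0],[0,-0.004,0,0,0,0],[0,-0.006,0,0,0,0],[0,-0.008,0,0,0,0],[0,-0.01,0,0,0,0],[0,-0.01,0,0,0,0],[0,-0.01,0,0,0,0]],
])

```text
clock: 15.03
tool_pos: [0.5621, -0.1289, 0.1356]
orientation: [-180.0, 0.0, -94.2]
force: [-0.7, 0.1, -0.2]
opening: 0.0568
gripper_force: 0.0
```

Scaled: -0.6 cm / 100 = -0.006, -0.4 cm / 100 = -0.004.

>>> send_rows([
  [[0,-0.002,0,0,0,0],[0,-0.004,0,0,0,0],[0,-0.006,0,0,0,0],[0,-0.006,0,0,0,0],[0,-0.006,0,0,0,0]],
])

```text
clock: 15.45
tool_pos: [0.5682, -0.1294, 0.1355]
orientation: [180.0, -0.0, -94.2]
force: [-0.1, 0.4, -0.4]
opening: 0.0569
gripper_force: 0.1
```

Scaled: -0.6 cm / 100 = -0.006, -0.4 cm / 100 = -0.004.

>>> send_rows([
  [[0,-0.002,0,0,0,0],[0,-0.004,0,0,0,0],[0,-0.006,0,0,0,0],[0,-0.006,0,0,0,0],[0,-0.006,0,0,0,0]],
])

```text
clock: 15.87
tool_pos: [0.5741, -0.1298, 0.1354]
orientation: [180.0, -0.0, -94.2]
force: [-0.4, 0.5, -0.9]
opening: 0.0575
gripper_force: 0.3
```

Scaled: -0.3 cm / 100 = -0.003, -0.2 cm / 100 = -0.002.

>>> send_rows([
  [[0,-0.001,0,0,0,0],[0,-0.002,0,0,0,0],[0,-0.003,0,0,0,0],[0,-0.003,0,0,0,0],[0,-0.003,0,0,0,0]],
])

```text
clock: 16.28
tool_pos: [0.5771, -0.13, 0.1355]
orientation: [-180.0, -0.0, -94.2]
force: [-0.6, 0.6, -0.6]
opening: 0.0569
gripper_force: 0.4
```

Scaled: -0.2 cm / 100 = -0.002, -0.1 cm / 100 = -0.001.

>>> send_rows([
  [[0,-0.001,0,0,0,0],[0,-0.002,0,0,0,0],[0,-0.002,0,0,0,0],[0,-0.002,0,0,0,0]],
])

```text
clock: 16.62
tool_pos: [0.5791, -0.1302, 0.1356]
orientation: [-180.0, -0.0, -94.2]
force: [-1.6, 0.7, -0.1]
opening: 0.0568
gripper_force: 0.4
```

Scaled: -0.2 cm / 100 = -0.002, -0.1 cm / 100 = -0.001.

>>> send_rows([
  [[0,-0.001,0,0,0,0],[0,-0.002,0,0,0,0],[0,-0.002,0,0,0,0],[0,-0.002,0,0,0,0]],
])

```text
clock: 16.95
tool_pos: [0.5808, -0.1302, 0.1354]
orientation: [180.0, 0.0, -94.2]
force: [-2.3, 0.3, 0.3]
opening: 0.0569
gripper_force: 1.0
```

>>> send_rows([
  [[0,-0.0005,0,0,0,0],[0,-0.001,0,0,0,0],[0,-0.0015,0,0,0,0],[0,-0.0015,0,0,0,0]],
])

```text
clock: 17.28
tool_pos: [0.5817, -0.1304, 0.1351]
orientation: [179.9, 0.0, -94.2]
force: [-5.1, 1.6, -0.1]
opening: 0.0569
gripper_force: 2.1
```

Scaled: -0.1 cm / 100 = -0.001, -0.05 cm / 100 = -0.0005.

>>> send_rows([
  [[0,-0.0005,0,0,0,0],[0,-0.001,0,0,0,0],[0,-0.001,0,0,0,0],[0,-0.001,0,0,0,0]],
])

```text
clock: 17.62
tool_pos: [0.5829, -0.1305, 0.1352]
orientation: [179.9, 0.0, -94.2]
force: [-5.3, 0.8, -0.6]
opening: 0.057
gripper_force: 1.9
```

Climbing onto the catch.

Scaled: -0.1 cm / 100 = -0.001, -0.05 cm / 100 = -0.0005.

>>> send_rows([
  [[0,-0.0005,0,0,0,0],[0,-0.001,0,0,0,0],[0,-0.001,0,0,0,0],[0,-0.001,0,0,0,0]],
])

```text
clock: 17.95
tool_pos: [0.5854, -0.1306, 0.136]
orientation: [-179.9, -0.0, -94.2]
force: [-1.9, -0.5, 0.3]
opening: 0.0571
gripper_force: 0.6
```

Scaled: -0.1 cm / 100 = -0.001, -0.05 cm / 100 = -0.0005.

>>> send_rows([
  [[0,-0.0005,0,0,0,0],[0,-0.001,0,0,0,0],[0,-0.001,0,0,0,0],[0,-0.001,0,0,0,0]],
])

```text
clock: 18.28
tool_pos: [0.5859, -0.1306, 0.1357]
orientation: [-180.0, 0.0, -94.2]
force: [-2.3, -0.3, -0.7]
opening: 0.0569
gripper_force: 0.6
```

Scaled: -0.1 cm / 100 = -0.001, -0.05 cm / 100 = -0.0005.

>>> send_rows([
  [[0,-0.0005,0,0,0,0],[0,-0.001,0,0,0,0],[0,-0.001,0,0,0,0],[0,-0.001,0,0,0,0]],
])

```text
clock: 18.62
tool_pos: [0.5867, -0.1307, 0.1356]
orientation: [-180.0, 0.0, -94.2]
force: [-1.4, -0.1, -0.8]
opening: 0.0571
gripper_force: 0.5
```

Scaled: -0.1 cm / 100 = -0.001, -0.05 cm / 100 = -0.0005.

>>> send_rows([
  [[0,-0.0005,0,0,0,0],[0,-0.001,0,0,0,0],[0,-0.001,0,0,0,0],[0,-0.001,0,0,0,0]],
])

```text
clock: 18.95
tool_pos: [0.5875, -0.1308, 0.1355]
orientation: [180.0, 0.0, -94.2]
force: [-0.6, -0.4, -0.9]
opening: 0.0574
gripper_force: 0.7
```

Scaled: -0.1 cm / 100 = -0.001, -0.05 cm / 100 = -0.0005.

>>> send_rows([
  [[0,-0.0005,0,0,0,0],[0,-0.001,0,0,0,0],[0,-0.001,0,0,0,0],[0,-0.001,0,0,0,0]],
])

```text
clock: 19.28
tool_pos: [0.5882, -0.1308, 0.1355]
orientation: [180.0, -0.0, -94.2]
force: [-3.1, 0.3, 0.0]
opening: 0.057
gripper_force: 1.4
```

Scaled: -13 cm / 100 = -0.13, -9 cm / 100 = -0.09.

>>> send_rows([
  [[0,0.003,0,0,0,0],[0,0.008,0,0,0,0],[0,0.012,0,0,0,0],[0,0.012,0,0,0,0],[0,0.012,-0.02,0,0,0],[0,0.012,-0.05,0,0,0],[0,0.012,-0.09,0,0,0],[0,0.012,-0.13,0,0,0]],
])

```text
clock: 19.95
tool_pos: [0.576, -0.13, 0.2667]
orientation: [179.9, -0.0, -94.2]
force: [0.8, -0.9, -1.0]
opening: 0.0567
gripper_force: 0.0
```

Scaled: 20 cm / 100 = 0.2, 17 cm / 100 = 0.17.

>>> send_rows([
  [[0.02,0.02,-0.01,0,0,0],[0.05,0.05,-0.02,0,0,0],[0.08,0.08,-0.03,0,0,0],[0.11,0.1,-0.03,0,0,0],[0.14,0.11,-0.03,0,0,0],[0.17,0.12,-0.03,0,0,0],[0.2,0.12,-0.03,0,0,0],[0.2,0.12,-0.03,0,0,0]],
])

```text
clock: 20.62
tool_pos: [0.4413, -0.3244, 0.2958]
orientation: [-180.0, -0.1, -94.3]
force: [1.1, -0.2, -0.8]
opening: 0.0574
gripper_force: 0.0
```

```bash
python3 - <<'E'
from h import *
from plant import ctrl
a=ctrl.snapshot("scene")["img"][195:295,160:300,::-1];b=ctrl.snapshot("top")["img"][145:235,260:370,::-1]
cv2.imwrite("pics/f.png",np.vstack([cv2.resize(a,(420,300),interpolation=3),cv2.resize(b,(420,290),interpolation=3)]))
E
```

```text
(no output)
```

View pics/f.png

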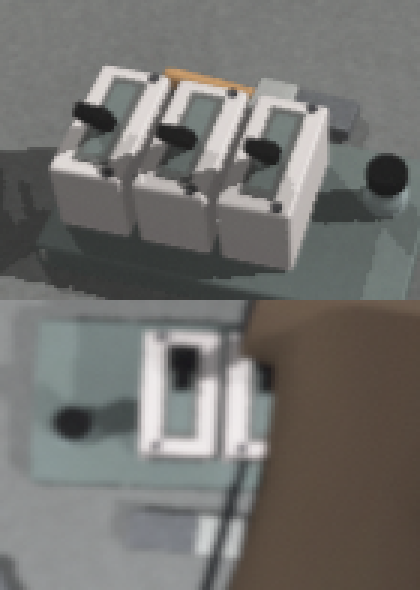

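The scene crop shows all three levers leaning on, at (95,117), (178,135) and (263,151). The jar (385,175) and brush haven't moved, and the gripper is clear of everything. In the top crop the arm hides the right side. I'm handing the job in.

```bash
python3 -c "
from plant import ctrl
print(ctrl.close_job())"
```

```text
the job is handed in; nothing more can be done
None
```

The middle switch was the tripped one: I pushed it to its off stop (about 13 N peak reading), then threw it on past the catch, and it stayed on after release with the other two levers still on and the jar and brush unmoved; the job is handed in at about 21 s, with no verdict returned.

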